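Fit the strainer and lock ring in the paint filter pot

ROBOT

A 6-joint arm with a two-finger parallel gripper is mounted at the origin on the work surface. World frame = base frame: x ahead of the robot, y to its left, z up, the work surface at z = 0. Lengths are in m, angles in rad, forces in N, time in s.
With the tool pointing down it reaches from about 0.2 to 0.875 m from the base axis. Payload 3.4 kg.
Tool frame: the origin (TCP) lies between the finger pads; the fingertips stand 25 mm ahead of it and the grasp point (between the pads) lies 6 mm ahead of it (r.nose_length is the z of the fingertips in the tool frame, in m); z points along the fingers, x is the direction in which the jaws open and shut, and the axes are right-handed (so a half turn about z gives the same grasp; the last joint's range is limited). The gripper opens to 94 mm and grips with 3 to 60 N. Pads are 16 mm wide; open, the fingers measure 119 mm over their backs; the gripper's body (75 mm by 177 mm) begins 78 mm behind the grasp point.
Start: joints at [-1.226, 0.276, 1.505, -0, 1.361, -0.121], TCP at [0.258, -0.514, 0.23] pointing down, gripper open.
Joint ranges: [-2.89, 2.89], [-0.75, 2.08], [0.22, 2.7], [-1.18, 4.32], [0.11, 2.71], [-2.7, 2.7]. Speed limits (rad/s): [2.57, 2.57, 3.14, 3.14, 3.14, 3.14].

INTERFACE

Orientations are given as a unit quaternion [w, x, y, z].
In Python, from plant import r, gripper_to, inverse_kinematics, vision, models, telemetry gives the robot as it stands. Calls block until the motion is done:
- r.move_to(position, orientation): joint-space move of the TCP to a pose.
- r.move_l(position, rot=None, vel=0.15, guard=None): straight line of the TCP; rot=None keeps the orientation; vel is the mean speed in m/s. With guard (N) it stops when the force on the tool has changed by that much, and returns True; else False.
- r.movej(angles): joint-space move.
- gripper_to(opening, f_grip=None): finger opening in m; f_grip is the grip in N (None keeps the last); returns when the fingers have stopped.
- r.hold(seconds).
- inverse_kinematics(position, orientation): joint angles nearest the present ones, or None.
- vision.snapshot(name): name is "scene" or "top" or "wrist"; returns the picture (420x560x3 uint8, red, green, blue); there is no depth.
- vision.get_calibration(name): a dict with "fx", "fy", "cx", "cy" (pixels), "position" and "orientation" of the camera in the world. Camera axes: x right, y down, z forward; pixel columns grow to the right and rows downward; lengths in m; the calibration is good to about 2 mm. A picture is of the moment at which its call begins: read the wrist's pose just before it. get_calibration takes no time and is no camera call; for the wrist camera it gives the pose at the moment of the call.
A pose or a line that the arm cannot do raises r.PlanningError and nothing moves.
- r.sign_off(): hands the job in, once; it reports no verdict.
Trained networks look in the newest picture that a camera, given by its name, has taken for a name from the list of things; names that differ only in an ending like _2 or _b are one class to them, and where a whole thing is asked for, a point or a joint stands for the part that bears it (a point fixed in the world has none). Each returns a list of dicts, best first, with "score" (0 to 1); they miss things now and then, are a little off and sometimes report something else, mostly with a low value. They report only what shows in the picture. A call takes as long as a camera call. They do not tell look-alikes from the thing itself.
- models.boxes_of(thing, camera): "at" ([x, y, z] in m, in world coordinates, good to about 4 mm: the middle of the surface that is visible of it).
- models.regions_of(thing, camera): "pixels" (420x560 bool, what is visible of it).
- models.mark_of(thing, camera): "at" ([x, y, z] in m, in world coordinates, good to about 4 mm: a listed point, or the origin of a listed thing).
Readings, each from a call of its own:
- telemetry.current_t(): time.
- telemetry.current_joints(): joint angles.
- telemetry.current_dq(): joint speeds.
- telemetry.current_joint_efforts(): joint torques, N m.
- telemetry.current_ee_pos(): TCP position.
- telemetry.current_tool_rot(): TCP orientation.
- telemetry.current_wrist_force(): force on the tool from outside, world axes, zero at the start.
- telemetry.current_torque(): the same for the moment, N m.
- telemetry.current_opening(): finger opening in m.
Only numpy, scipy, OpenCV 4.12 (cv2) and the standard library are available. Lean on these libraries where they do the work, as an engineer would, in place of code of your own. Each camera call takes 0.05 s, during which the arm holds its last target. There are 200 camera calls.

TASK

Get the spray rig's filter pot ready: drop the large strainer flat into the pot, knob up, then set the lock ring in over it, its lugs down through the two slots in the pot's lip, and screw it about a quarter turn clockwise (seen from above) so that the lugs are locked under the lip. Leave the small strainer where it is.

Things in the scene. Friction and masses are not known exactly. Their poses are not given: they have to be found in the camera images.
- pot: Fixed round aluminium pot, 148 mm wide, 63 high; floor inside at 38. Origin: centre of underside, z up; brass spout at +y. Its lip (57 to 63 mm up, opening dia. 112) has two 56 deg slots at +x and -x, out to dia. 140. In the dia. 140 groove under the lip lugs that came down the slots can turn about 120 deg clockwise from above; stops block anticlockwise.
- strainer_grip (a point): Large loose strainer: perforated steel disc, dia. 96 mm, 8 thick, with an upright round knob (dia. 22, from 25 to 48 mm above the disc's underside, on a 14 mm stem). The point is in the knob on the axis, 40 mm above the underside, z up; it is 78 mm above the table when the disc lies on the pot's floor. About 0.2 kg.
- ring_bar (a point): Loose dark steel lock ring: dia. 92 mm, 8 thick, hole dia. 74; lugs at +x and -x (30 wide, 8 thick) reach 62 mm from the axis; above it on posts a handle bar along x, 90 long, 14 wide, 62 to 76 mm above the underside. The point is the bar's middle, 69 above the underside, z up; 115 mm above the table when on the seated strainer, 132 if on the lip. Half a turn looks the same. About 0.3 kg.
- small_strainer_grip (a point): A spare strainer that does not belong in this pot: the same shape and knob, but its disc is only 60 mm in diameter. The point is in its knob, 40 mm above its underside. It stays where it is.
There are look-alikes about, which are no part of the job. Of the things shaped like the part that bears ring_bar, the dark steel one is meant.

How it is judged:
On the way, in this order (a step that is already met when the one before it is completed fails the run):
1. the large strainer lies flat on the pot's floor (horizontal distance between strainer_grip and pot below 0.016 m and z of strainer_grip in the frame of pot below 0.083 m and angle between strainer_grip's own z axis and vertical below 0.15 rad), for 0.2 s.
2. the lock ring has gone down through the slots onto the strainer, its lugs still under the slots (horizontal distance between ring_bar and pot below 0.018 m and z of ring_bar in the frame of pot below 0.122 m and angle between the x axis of ring_bar and the x axis of pot, either way round below 0.5 rad), for 0.05 s.
At the end, for the whole second after the job is handed in: Large strainer flat in the pot (8 deg, knob up, within 16 mm of the axis, its point under 83 mm); lock ring on it, level (8 deg), within 18 mm of the axis, below the lip (its point under 122 mm), turned so that its bar is at least 57 deg from the line of the slots (90 is best) (all of step 1 and horizontal distance between ring_bar and pot below 0.018 m and z of ring_bar in the frame of pot below 0.122 m and angle between ring_bar's own z axis and vertical below 0.15 rad and angle between the x axis of ring_bar and the x axis of pot, either way round above 1 rad); the robot touches nothing.
It fails at once if the small strainer is moved by more than 30 mm (distance of small_strainer_grip from where it was at the start of the episode above 0.03 m).
It also fails if it takes over 61 s, if anything falls off the work surface, if the arm or the gripper's body presses on something with over 40 N, if the wrist force passes 120 N, or if a joint passes its speed limit or range.

## Working session

There is one attempt and no reset: what is moved stays moved. The work goes in short steps, each a Python script; the robot and the scene stay as the last script left them, time stands still between calls to the robot, and variables do not carry over. Pictures are saved under pics/ and viewed, about 8 in all and at most 12, crops included, and the job is handed in when it is done.

```bash
mkdir -p pics; ls
cat > h.py <<'E'
import numpy as np, cv2
from scipy.spatial.transform import Rotation as R
from plant import r, gripper_to, inverse_kinematics, vision, models, telemetry
def snap(cam,name=None):
    im=vision.snapshot(cam)
    if name: cv2.imwrite(f'pics/{name}.png',im[:,:,::-1])
    return im
def Rm(q): return R.from_quat([q[1],q[2],q[3],q[0]])
def proj(cal,P):
    p=Rm(cal['orientation']).inv().apply(np.atleast_2d(P)-np.array(cal['position']))
    return np.c_[cal['fx']*p[:,0]/p[:,2]+cal['cx'],cal['fy']*p[:,1]/p[:,2]+cal['cy']]
def unproj(cal,uv,z):
    uv=np.atleast_2d(uv); d=np.c_[(uv[:,0]-cal['cx'])/cal['fx'],(uv[:,1]-cal['cy'])/cal['fy'],np.ones(len(uv))]
    d=Rm(cal['orientation']).apply(d); o=np.array(cal['position'])
    return o+d*((z-o[2])/d[:,2])[:,None]
def down(yaw): # tool z down, tool x at yaw in world
    q=(R.from_euler('z',yaw)*R.from_euler('x',np.pi)).as_quat(); return np.array([q[3],q[0],q[1],q[2]])
E
python3 - <<'E'
from h import *
a=snap('top'); b=snap('scene')
cv2.imwrite('pics/a.png',a[:,:,::-1]);cv2.imwrite('pics/b.png',b[:,:,::-1])
for cam in ('top','scene'):
    c=vision.get_calibration(cam)
    print(cam,c)
    for t in ('pot','strainer_grip','ring_bar','small_strainer_grip'):
        for m in models.mark_of(t,cam)[:4]: print(t,np.round(m['at'],3),round(m['score'],2),proj(c,m['at']).round().tolist())
print(telemetry.current_t(),telemetry.current_tool_rot())
E
```

```text
pics
top {'fx': 525.943018055693, 'fy': 525.943018055693, 'cx': 282.5660879673912, 'cy': 216.89012925557643, 'position': array([0.39988015, 0.04724988, 1.3993535 ]), 'orientation': array([-0.03066537,  0.71035517, -0.70207458,  0.03932497])}
pot [ 0.575  0.051 -0.001] 0.81 [[275.0, 204.0]]
ring_bar [0.639 0.209 0.069] 0.95 [[214.0, 174.0]]
small_strainer_grip [0.454 0.202 0.034] 0.58 [[216.0, 247.0]]
scene {'fx': 432.68644865832476, 'fy': 432.68644865832476, 'cx': 277.87129654956135, 'cy': 208.55757905210905, 'position': array([ 0.88944699, -0.47954081,  0.78876551]), 'orientation': array([-0.34177725,  0.88582402,  0.29252696, -0.11371935])}
pot [ 0.577  0.046 -0.001] 0.92 [[306.0, 244.0]]
strainer_grip [ 0.507 -0.198  0.041] 0.92 [[208.0, 292.0]]
ring_bar [0.635 0.209 0.067] 0.86 [[367.0, 193.0]]
ring_bar [0.4   0.347 0.067] 0.82 [[315.0, 127.0]]
small_strainer_grip [0.45  0.201 0.042] 0.93 [[299.0, 170.0]]
0.5 [ 1.55031031e-05  8.51213995e-01 -5.24818762e-01  3.19251759e-05]
```

View pics/a.png

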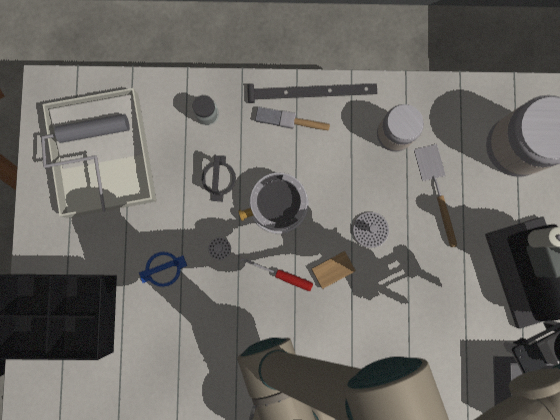

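View pics/b.png

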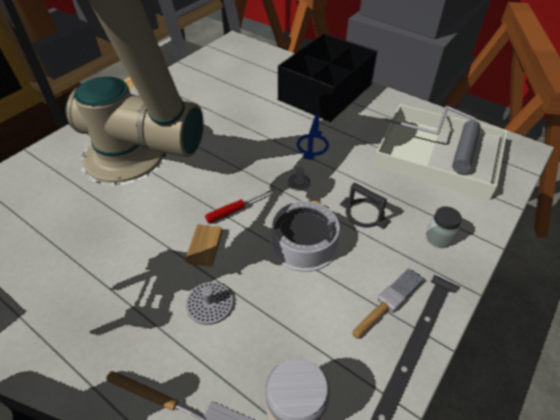

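The top view shows the pot at (279,203) with its spout at (244,215), the large strainer at (370,230) and the small one at (220,248). There are two rings: dark steel at (217,177) and blue at (163,268). The dark one fits "dark steel". I'll confirm it in one enlarged crop and take the segmentations for the angles.

Run:
```python
from h import *
a=cv2.imread('pics/a.png')
cv2.imwrite('pics/c.png',cv2.resize(a[145:265,190:390],None,fx=4,fy=4,interpolation=cv2.INTER_CUBIC))
c=vision.get_calibration('top')
snap('top')
for uv,z,n in [((244,215),.03,'spout'),((370,230),.008,'Lstrainer disc'),((279,203),.06,'pot top')]: print(n,unproj(c,uv,z).round(4))
print('strainer knob proj',proj(c,[.507,-.198,.041]))
for m in models.regions_of('ring_bar','top')[:3]:
    v,u=np.nonzero(m['pixels']); print(m['score'],len(u),u.min(),u.max(),v.min(),v.max())
for m in models.boxes_of('strainer_grip','top')[:3]: print(m)
```

```text
spout [[0.5397 0.1321 0.03  ]]
Lstrainer disc [[ 0.5061 -0.2018  0.008 ]]
pot top [[0.5687 0.0411 0.06  ]]
strainer knob proj [[370.79830959 228.68538644]]
0.83 593 202 235 155 200
0.71 796 140 186 251 285
0.68 421 208 230 236 259
{'at': [0.5015, -0.2004, 0.0069], 'score': 0.98}
```

View pics/c.png

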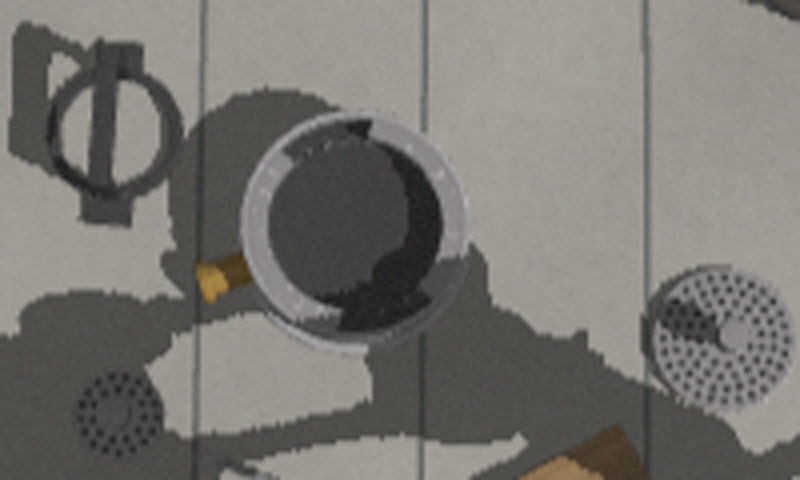

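The crop shows the dark ring at crop (115,130), the pot's slots at about (330,140) and (385,310), and the large strainer at (725,335). The dark ring, at image (217,177), is the one meant and the blue one is not. Next I go above the pot for one close look.

Run:
```python
from h import *
r.move_to([0.56,0.06,0.36],down(np.deg2rad(23.5)-np.pi/2))
print(telemetry.current_t(),telemetry.current_joints().round(2) if hasattr(telemetry.current_joints(),'round') else telemetry.current_joints())
c=vision.get_calibration('wrist'); a=snap('wrist','w1'); print(c)
for t in ('pot','strainer_grip','ring_bar','small_strainer_grip'):
    for m in models.mark_of(t,'wrist')[:3]: print(t,np.round(m['at'],3),round(m['score'],2),proj(c,m['at']).round().tolist())
import pickle; pickle.dump(c,open('w1.pkl','wb'))
for y in range(-180,181,30):
    for P in ([.576,.049,.2],[.637,.209,.2],[.505,-.199,.2]):
        q=inverse_kinematics(P,down(np.deg2rad(y))); print(y,P[0],None if q is None else round(q[5],2),end=' | ')
    print()
```

```text
3.0 [-0.02  0.22  1.28 -0.    1.65  1.14]
{'fx': 330.27664883058924, 'fy': 330.27664883058924, 'cx': 277.3696680612549, 'cy': 210.56907701548022, 'position': array([0.63707692, 0.09140388, 0.51504953]), 'orientation': array([ 0.12142224,  0.82726098, -0.54278849, -0.07922482])}
pot [0.575 0.051 0.003] 0.78 [[285.0, 161.0]]
strainer_grip [ 0.51  -0.2    0.043] 0.75 [[415.0, 266.0]]
ring_bar [0.398 0.347 0.07 ] 0.55 [[40.0, 200.0]]
small_strainer_grip [0.452 0.203 0.041] 0.87 [[159.0, 200.0]]
-180 0.576 None | -180 0.637 None | -180 0.505 2.64 | 
-150 0.576 2.58 | -150 0.637 None | -150 0.505 2.11 | 
-120 0.576 2.06 | -120 0.637 2.31 | -120 0.505 1.59 | 
-90 0.576 1.54 | -90 0.637 1.78 | -90 0.505 1.07 | 
-60 0.576 1.01 | -60 0.637 1.26 | -60 0.505 0.54 | 
-30 0.576 0.49 | -30 0.637 0.74 | -30 0.505 0.02 | 
0 0.576 -0.04 | 0 0.637 0.21 | 0 0.505 -0.5 | 
30 0.576 -0.56 | 30 0.637 -0.31 | 30 0.505 -1.03 | 
60 0.576 -1.08 | 60 0.637 -0.83 | 60 0.505 -1.55 | 
90 0.576 -1.61 | 90 0.637 -1.36 | 90 0.505 -2.07 | 
120 0.576 -2.13 | 120 0.637 -1.88 | 120 0.505 -2.6 | 
150 0.576 -2.65 | 150 0.637 -2.4 | 150 0.505 None | 
180 0.576 None | 180 0.637 None | 180 0.505 2.64 |
```

View pics/w1.png

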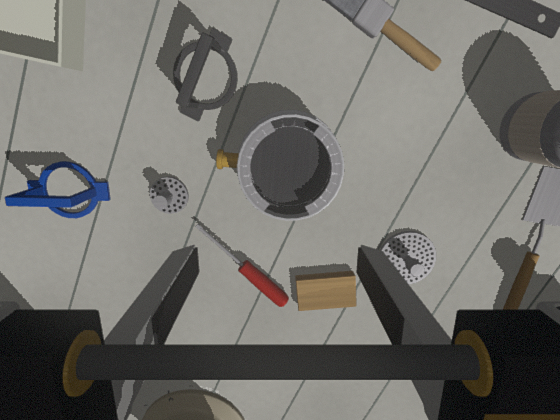

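The wrist view shows the pot rim centred at about (292,166) with slots near (292,120) and (292,213), and the spout at (220,160). The large strainer is at (410,256), and the dark ring's lugs are at about (221,40) and (188,112). I'll turn these into positions.

Run:
```python
from h import *
import pickle; c=pickle.load(open('w1.pkl','rb'))
U=lambda uv,z: unproj(c,uv,z)[0]
a=cv2.imread('pics/w1.png')
print('pot',U((292,166),.063))
s1,s2=U((293,120),.063),U((292,214),.063); d=s1-s2; print('slots',s1,s2,np.rad2deg(np.arctan2(d[1],d[0])))
d=U((222,160),.03)-U((292,166),.03)[:3]; print('spout-90',np.rad2deg(np.arctan2(d[1],d[0]))-90)
for k in ((221,40),(188,112)): print('lug',U(k,.008))
d=U((221,40),.008)-U((188,112),.008); print(np.rad2deg(np.arctan2(d[1],d[0])))
print('strainer disc',U((410,256),.008))
cv2.imwrite('pics/w1c.png',np.hstack([cv2.resize(a[100:232,225:357],None,fx=3,fy=3,interpolation=2),cv2.resize(a[10:142,140:272],None,fx=3,fy=3,interpolation=2)]))
```

```text
pot [0.57962689 0.04419895 0.063     ]
slots [0.63574397 0.06796488 0.063     ] [0.51665846 0.01590726 0.063     ] 23.612298146565273
spout-90 18.549764128147856
lug [0.69345484 0.20075391 0.008     ]
lug [0.58443466 0.21144475 0.008     ]
-5.600685164172901
strainer disc [ 0.51345275 -0.20441971  0.008     ]
```

View pics/w1c.png

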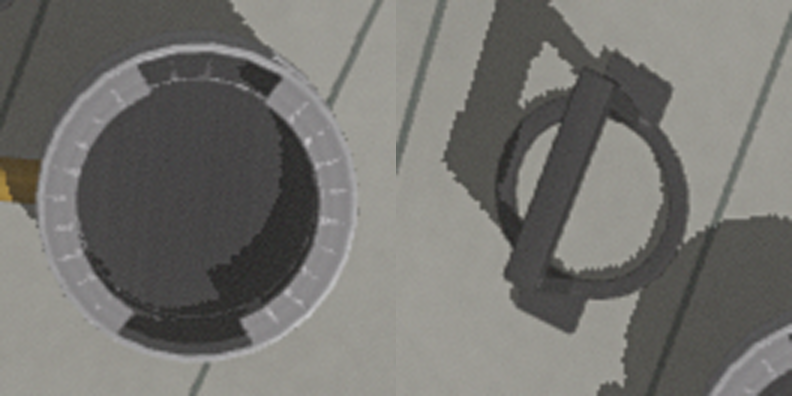

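The bar, lugs and slots are clear in the crop. The slot edges give a pot yaw of about 18°, which agrees with the spout direction of 18.5°. The pot centre is about (0.577,0.047). Next is the strainer.

```bash
cat >> h.py <<'E'
POT=np.array([.5775,.047]); PYAW=np.deg2rad(18.3)
E
python3 - <<'E'
from h import *
y=PYAW-np.pi/2; q=down(y)
gripper_to(.06,30)
r.move_to([.509,-.200,.16],q)
r.move_l([.509,-.200,.047],vel=.12,guard=10)
print('z',telemetry.current_ee_pos()[2])
o=gripper_to(.0,30); print('open',telemetry.current_opening())
r.move_l([.509,-.200,.19],vel=.2)
r.move_l([*POT,.19],vel=.25)
print(telemetry.current_t(),telemetry.current_wrist_force(),telemetry.current_opening())
c=vision.get_calibration('wrist'); snap('wrist','w2'); print([m['at'] for m in models.mark_of('strainer_grip','wrist')])
E
```

```text
z 0.04767539639494212
open 0.020815431394029898
9.0333 [ 0.55875516 -0.62715284 -1.29035572] 0.02144244449358011
[[0.5779, 0.0459, 0.1832]]
```

View pics/w2.png

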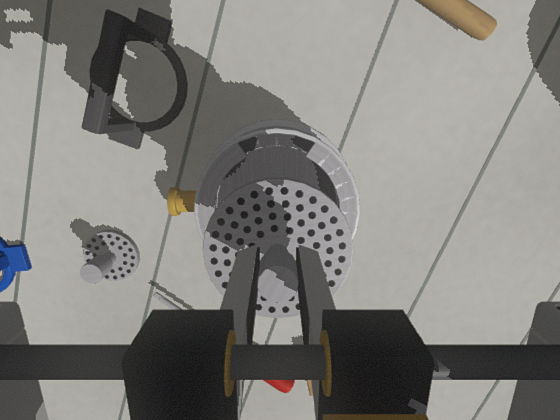

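The strainer is held level. Its disc spans columns 203–352 and the pot spans 196–360, so they are laterally aligned. I'll lower it.

Run:
```python
from h import *
r.move_l([*POT,.125],vel=.15)
g=r.move_l([*POT,.080],vel=.05,guard=7)
print(g,telemetry.current_ee_pos(),telemetry.current_wrist_force())
```

```text
True [0.57697597 0.04705346 0.08452606] [-0.61793954  0.507188    2.43918493]
```

It stopped at z=0.0845, which means seated (0.084 expected). I'll release it and look at the ring from close by.

Run:
```python
from h import *
gripper_to(.045,30)
r.move_l([*POT,.20],vel=.2)
ry=np.deg2rad(-5.6)
gripper_to(.06)
r.move_to([.637,.208,.22],down(ry+np.pi/2))
c=vision.get_calibration('wrist'); a=snap('wrist'); print(telemetry.current_t())
for t in ('pot','strainer_grip','ring_bar'):
    for m in models.mark_of(t,'wrist')[:3]: print(t,np.round(m['at'],3),round(m['score'],2),proj(c,m['at']).round().tolist())
# overlay expected bar and lugs
def L(x,y,z): cc,s=np.cos(ry),np.sin(ry); return [.637+cc*x-s*y,.208+s*x+cc*y,z]
im=a[:,:,::-1].copy()
for P,col in (([L(x,y,.076) for x,y in ((-.045,-.007),(.045,-.007),(.045,.007),(-.045,.007))],(0,0,255)),([L(x,y,.008) for x,y in ((-.062,-.015),(.062,-.015),(.062,.015),(-.062,.015))],(0,255,0))):
    cv2.polylines(im,[proj(c,P).round().astype(int)],True,col,1)
cv2.imwrite('pics/w3.png',im)
```

```text
14.4083
ring_bar [0.644 0.207 0.065] 0.56 [[278.0, 208.0]]
```

View pics/w3.png

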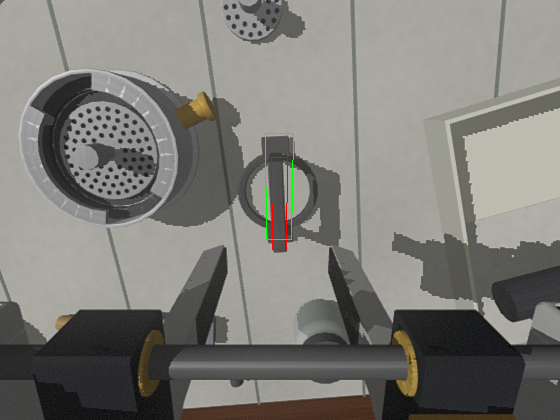

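The strainer sits flat in the pot. The overlay fits the dark ring within about 3 px, and the lug edge suggests the ring is about 3 mm further in x, so I use x=0.640 and grasp.

Run:
```python
from h import *
ry=np.deg2rad(-5.6)
X=[.640,.208]
r.move_l([*X,.13],vel=.2)
g=r.move_l([*X,.075],vel=.1,guard=10); print(g)
gripper_to(.0,45); print('open',telemetry.current_opening())
r.move_l([*X,.24],vel=.2)
iq=down(PYAW+np.pi/2)
r.move_to([*POT,.24],iq)
print(telemetry.current_t(),telemetry.current_wrist_force(),telemetry.current_opening(),telemetry.current_joints())
c=vision.get_calibration('wrist'); a=snap('wrist')
for m in models.mark_of('ring_bar','wrist'): print(m)
for m in models.mark_of('pot','wrist'): print(m)
im=a[:,:,::-1].copy(); t=np.linspace(0,2*np.pi,73)
for rad,z,col in ((.074,.063,(0,0,255)),(.056,.063,(0,255,0))):
    cv2.polylines(im,[proj(c,np.c_[POT[0]+rad*np.cos(t),POT[1]+rad*np.sin(t),0*t+z]).round().astype(int)],True,col,1)
cc,s=np.cos(PYAW),np.sin(PYAW)
L=lambda x,y,z:[POT[0]+cc*x-s*y,POT[1]+s*x+cc*y,z]
for k in (-.07,.07): # slot edges
    for e in (-28,28):
        f=np.deg2rad(e); cv2.line(im,*[tuple(map(int,proj(c,L(k/.07*rr*np.cos(f),rr*np.sin(f),.063))[0])) for rr in (.056,.07)],(255,255,0),1)
P=[L(x,y,.234-.069+.008) for x,y in ((-.062,-.015),(.062,-.015),(.062,.015),(-.062,.015))]
cv2.polylines(im,[proj(c,P).round().astype(int)],True,(255,0,255),1)
cv2.imwrite('pics/w4.png',im)
```

```text
False
open 0.01335269592709855
18.3417 [-0.30755834  0.50534299 -3.22887711] 0.013364092022166972 [-3.87938090e-02  2.78420355e-01  1.47933798e+00  1.31746890e-03
  1.38442088e+00 -1.92768975e+00]
{'at': [0.5805, 0.046, 0.2292], 'score': 0.88}
```

View pics/w4.png

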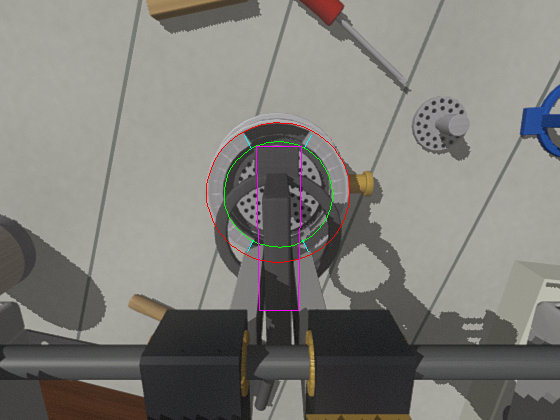

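The drawn lug outline matches the held ring's lug at (258–301,148). The cyan slot edges match the dark slot near (245–312,135). I'll lower it with a guard.

Run:
```python
from h import *
r.move_l([*POT,.150],vel=.15)
g=r.move_l([*POT,.119],vel=.04,guard=8)
print(g,telemetry.current_ee_pos(),telemetry.current_wrist_force(),telemetry.current_torque(),telemetry.current_t())
```

```text
True [0.57708988 0.04708415 0.12086708] [0.57906097 1.11847303 3.90797455] [ 0.01737665 -0.22361628  0.04497185] 19.9333
```

It seated at z=0.1209 (0.121 expected), clear of the lip height of 0.138. Now I turn it clockwise.

Run:
```python
from h import *
r.hold(.2)
q0=np.array(telemetry.current_joints())
for k in range(1,7):
    q=q0.copy(); q[5]+=np.deg2rad(15*k); r.movej(q)
    T,F=telemetry.current_torque(),telemetry.current_wrist_force()
    print(k,np.round(F,1),np.round(T,2),round(telemetry.current_joints()[5],3),np.round(telemetry.current_ee_pos(),4),telemetry.current_opening())
    if abs(T[2])>3: print('stop');break
print(telemetry.current_t())
```

```text
1 [ 0.2 -0.5  1.1] [-0.1  -0.28 -0.07] -1.67 [0.5773 0.047  0.1209] 0.013755585952963835
2 [-0.2 -0.9  1.8] [-0.14 -0.16 -0.04] -1.41 [0.5771 0.047  0.1209] 0.013270485486592163
3 [0.2 0.  2.4] [-0.12 -0.16 -0.07] -1.149 [0.577  0.0471 0.1209] 0.013640189086782944
4 [-0.4 -0.2  3.1] [-0.1  -0.05 -0.08] -0.887 [0.577  0.0471 0.1209] 0.013591823313058244
5 [-0.1  1.1  2. ] [-0.05 -0.04 -0.09] -0.625 [0.577  0.0471 0.1209] 0.013932192582672302
6 [-0.5  0.6  2. ] [-0.09 -0.05 -0.12] -0.364 [0.5771 0.0471 0.1209] 0.013453110332324904
22.2833
```

It turned freely by 90°. I'll release, retreat and check.

Run:
```python
from h import *
gripper_to(.05,30)
r.move_l([*POT,.30],vel=.2)
c=vision.get_calibration('wrist'); a=snap('wrist','w5')
for cam in ('wrist','top','scene'):
    if cam!='wrist': snap(cam)
    for t in ('ring_bar','pot','small_strainer_grip'):
        for m in models.mark_of(t,cam)[:2]: print(cam,t,np.round(m['at'],3),round(m['score'],2))
im=a[:,:,::-1].copy(); y=PYAW-np.pi/2
L=lambda x,z:[POT[0]+np.cos(y)*x,POT[1]+np.sin(y)*x,z]
cv2.line(im,*[tuple(map(int,proj(c,L(x,.122))[0])) for x in (-.045,.045)],(0,0,255),1)
cv2.imwrite('pics/w5.png',im); print(telemetry.current_t())
```

```text
wrist ring_bar [0.579 0.042 0.109] 0.91
wrist pot [0.576 0.045 0.08 ] 0.18
wrist small_strainer_grip [0.453 0.202 0.039] 0.82
top ring_bar [0.396 0.352 0.071] 0.67
top ring_bar [0.578 0.047 0.114] 0.49
top pot [0.576 0.051 0.001] 0.77
top small_strainer_grip [0.457 0.202 0.041] 0.57
scene ring_bar [0.402 0.35  0.068] 0.93
scene ring_bar [0.577 0.05  0.117] 0.82
scene pot [0.574 0.043 0.002] 0.79
scene small_strainer_grip [0.45  0.201 0.046] 0.82
24.6583
```

View pics/w5.png

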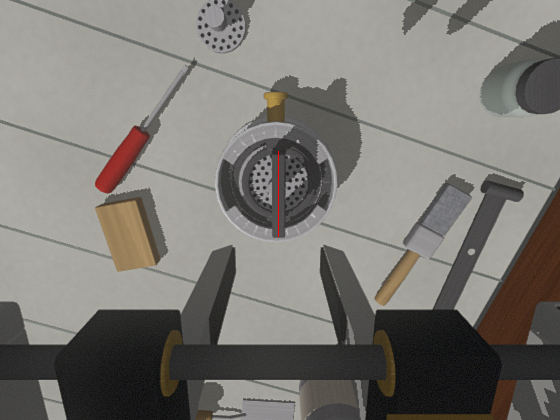

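The bar runs at (279,150–237), in line with the spout at (275,100). The slots are empty at (228,180) and (328,180), so the lugs are under the lip. The strainer is visible below it, and the gripper is clear.

```bash
python3 -c "
from h import *
r.sign_off()"
```

```text
the job is handed in; nothing more can be done
```

The filter pot is ready: the large strainer is seated in the pot, and the dark steel lock ring is locked over it. I handed the job in just after 24.7 s on the robot's clock; it reported no verdict.

- **Strainer:** I lowered it until it touched, with the tool at z = 0.0845 m; 0.084 means flat on the pot's floor. A later wrist picture showed it lying flat, knob up.
- **Lock ring:** It went down through the slots at a pot yaw of about 18° and stopped at 0.1209 m; 0.121 means resting on the strainer. It then turned 90° clockwise with almost no resistance (about 0.1 N m).
- **Final look:** The bar lies in line with the spout, about 90° from the slots. Both slots are empty, and the gripper is clear. The networks put the bar's middle at z = 0.109 to 0.117 m, within about 5 mm of the pot's axis. The small strainer's marks have not moved beyond their scatter of a few mm.
- **Checks that disagreed:** My first slot angle by eye was 23.6°. An enlarged crop and the spout direction both gave about 18°, which I used. The wrist camera's last fix on the pot (z = 0.08, score 0.18) was clearly wrong, so I ignored it.

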